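# Top off the drying stack and hold the drier's sprung shutter half open

### The job

Lay the last metal sleeve, which lies alone on its small rest, on top of the two sleeves on the bench drier, lying in the gap between them, in line with them and about centred along them; set it down rather than dropping it, and let go. Then slide the drier's sprung shutter to half of its travel and finish while still holding it there: it closes by itself if let go, and it must never be opened wide, or the blast would scatter the stack. Leave the two lower sleeves in place, and the dish, the brush and the jar alone.

Things in the scene. Friction and masses are not known exactly. Their poses are not given: they have to be found in the camera images.
- drier: Bench drier: a fixed white box 200 mm (its x) by 260 mm (its y), flat top 60 mm above the worktop. Origin: centre of its underside, on the worktop; z up, x away from the robot (turned by up to 0.3 rad), y to the left. The sleeve rack is on the left half of the top (y = +65 mm), the shutter on the right half (y = -65 mm). It stands left or right of the robot's x axis.
- gap (a point): The place for the last sleeve: its centre when it lies saddled on the two lower sleeves. A point of the drier at x 0, y +65 mm, 125 mm above the worktop (65 mm above the drier's top); axes as the drier's. The sleeves lie along x.
- sleeve_center (a point): Centre (half-way up, on the axis) of the last sleeve: a dark-banded steel cylinder with dark flat ends, 48 mm in diameter, 90 mm long, about 250 g, lying on its side; x is its long axis, y and z turn as it rolls. It starts on the rest, axis 29 mm above the worktop, and may lie up to 8 mm off the rest's middle lengthwise.
- lower_a_center (a point): Centre of the left lower sleeve, the same kind of cylinder (48 mm by 90 mm, x along the axis), lying loose on the drier between white chocks 8 mm high, axis 84 mm above the worktop, tops 108 mm above it, 25 mm to the +y side of the gap.
- lower_b_center (a point): Centre of the right lower sleeve, the same, 25 mm to the -y side of the gap.
- rest: Small white rest that carries the last sleeve: fixed plate 110 mm (x, along the sleeve) by 64 mm by 5 mm with four chocks 8 mm high near the sleeve's ends (24 to 36 mm either side of the middle); the middle 48 mm is free for fingers. Origin: centre of its underside.
- shutter (a joint): Travel of the shutter in m: 0 closed (start), 0.080 wide open, 0.040 half. It slides level along the drier's +x (away from the robot) against a spring that pushes it shut: about 3 N at 0, 7 N at half, 11 N at wide open (100 N/m), with 0.3 N friction. It shuts itself when let go.
- tab (a point): Grip tab of the shutter, moves with it: upright black block 14 mm thick (drier's x), 28 mm wide (y), from 64 to 109 mm above the worktop on a thin plate between 7 mm high rails. This point is on its middle, 91 mm above the worktop; closed it is at x -45 mm, y -65 mm of the drier, half open at x -5 mm. Dark marks beside the right rail show closed, half (the longest) and wide open.
- dish: Bystander: small white ceramic dish, 90 mm across and 20 mm high, origin at its underside.
- brush: Bystander: wooden brush 170 mm long, lying on the worktop.
- jar: Bystander: glass jar 60 mm across and 85 mm high, origin at its underside.

How it is judged:
By the outcome, as a careful person would: the job done as asked, in the order asked, and still so for the second after the job is handed in, while the arm keeps its last pose, push and grip.
It also fails if it takes over 48 s, if anything falls off the work surface, if the arm or the gripper's body presses on something with over 40 N, if the wrist force passes 120 N, or if a joint passes its speed limit or range.

### The arm

A 6-joint arm with a two-finger parallel gripper is mounted at the origin on the work surface. World frame = base frame: x ahead of the robot, y to its left, z up, the work surface at z = 0. Lengths are in m, angles in rad, forces in N, time in s.
With the tool pointing down it reaches from about 0.3 to 0.825 m from the base axis. Payload 5.4 kg.
Tool frame: the origin (TCP) lies at the very end of the fingers, on their centre line; the grasp point (between the pads) lies 19 mm behind it; z points along the fingers, y is the line along which they close (so a half turn about z gives the same grasp; the last joint's range is limited). The gripper opens to 92 mm and grips with 3 to 60 N. Pads are 20 mm wide; open, the fingers measure 128 mm over their backs; the gripper's body (75 mm by 189 mm) begins 69 mm behind the grasp point.
Start: joints at [-0.21, 0.158, 1.597, -0, 1.386, -0.21], TCP at [0.575, -0, 0.177] pointing down, gripper open.
Joint ranges: [-2.91, 2.91], [-0.94, 2.29], [0.18, 2.7], [-1.29, 4.43], [0.17, 2.64], [-3, 3]. Speed limits (rad/s): [2.57, 2.57, 3.14, 3.14, 3.14, 3.14].

### API

Orientations are given as a rotation vector (axis times angle).
In Python, from bench import readout, cams, bot gives the robot as it stands.
- The arm moves only by the shell command python3 -m handwheel 'ROWS' [FORCE]. ROWS is JSON, a list of rows, each an object of numbers: "jaw": the closure, from 0 (fully open) to 1 (shut); "dx", "dy", "dz": the shift along the tool's x, y, z in mm; "roll": the turn about the tool's z in degrees. A call has 1 to 10 rows; each row is the pose to reach, as a shift and turn from the pose commanded when the call began, along the tool's axes at that moment; what a row does not reach only later rows make up. A row lasts 1/8 s, in which the tool goes at most 62.5 mm and 10.7 degrees, less where a joint would pass 70% of its speed; a pose out of reach is approached as far as the arm can. A call with a gripper value outside its range is refused whole. The fingers move at their own pace and stop on an object; FORCE is the grip in N (left out, the last holds). Time passes only in rows, so rows that repeat a pose let the fingers close. It gives the time, the measured TCP pose, the force, the opening and the grip force at its end, in the units of the state.
- readout.read_state(): the state, without advancing time (a new reading comes with each control period).
- cams.read_camera(name): name is "scene" or "side" or "wrist"; returns the picture (400x640x3 uint8, red, green, blue); there is no depth.
- cams.get_calibration(name): a dict with "camera_matrix" (3x3 intrinsics, pixels), "extrinsics" (4x4, takes a point from camera to world coordinates); the wrist camera has in their place "tool_from_camera" (4x4, takes a point from camera to tool coordinates, whose origin is the TCP and whose axes are the flange's). Camera axes: x right, y down, z forward; pixel columns grow to the right and rows downward; lengths in m; the calibration is good to about 2 mm. A picture is of the moment at which its call begins: read the wrist's pose just before it. get_calibration takes no time and is no camera call.
- bot.sign_off(): hands the job in; it is judged then, once.
The state is a dict: "time_s": time; "joint_positions": joint angles; "joint_vel": joint speeds; "joint_efforts": joint torques, N m; "eef_pos": TCP position; "tool_rot": TCP orientation; "ft_force": force on the tool from outside, world axes, zero at the start; "moment": the same for the moment, N m; "gripper_width": finger opening in m; "finger_force": force on a finger pad.
Only numpy, scipy, OpenCV 4.12 (cv2) and the standard library are available. Lean on these libraries where they do the work, as an engineer would, in place of code of your own. Each camera call takes 0.05 s, during which the arm holds its last target. There are 200 camera calls.

## Working session

There is one attempt and no reset: what is moved stays moved. The work goes in short steps, Python scripts to look and compute and a shell command to move; the robot and the scene stay as the last step left them, time stands still between calls to the robot, and variables do not carry over. Pictures are saved under pics/ and viewed, at most 10 in all, crops included, and the job is handed in when it is done.

```bash
mkdir -p pics; ls; cat > h.py <<'E'
import numpy as np,cv2
from scipy.spatial.transform import Rotation as R
from bench import readout,cams,bot
def pose():
    s=readout.read_state();T=np.eye(4);T[:3,:3]=R.from_rotvec(s['tool_rot']).as_matrix();T[:3,3]=s['eef_pos'];return T
def shot(n,f=None):
    T=pose();im=cams.read_camera(n);c=cams.get_calibration(n)
    E=T@np.array(c['tool_from_camera']) if n=='wrist' else np.array(c['extrinsics'])
    if f: cv2.imwrite('pics/'+f,im[:,:,::-1])
    return im,np.array(c['camera_matrix']),E
def ray(K,E,px,z):
    px=np.atleast_2d(px).astype(float);d=np.c_[px,np.ones(len(px))]@np.linalg.inv(K).T@E[:3,:3].T
    o=E[:3,3];return o+d*((z-o[2])/d[:,2])[:,None]
def proj(K,E,P):
    q=np.linalg.inv(E)@np.r_[np.array(P).T,np.ones((1,len(P)))];q=K@q[:3];return (q[:2]/q[2]).T
E
python3 - <<'E'
from h import *
for n in ('scene','side','wrist'):
    im,K,E=shot(n,n+'1.png');print(n,K.round(1).tolist(),E.round(3).tolist())
a=[cv2.imread('pics/%s1.png'%n) for n in('scene','side')]
print({k:np.round(v,3) for k,v in readout.read_state().items()})
E
```

```text
pics
scene [[438.2, 0.0, 318.0], [0.0, 438.2, 196.2], [0.0, 0.0, 1.0]] [[-0.86, 0.341, -0.379, 1.223], [0.51, 0.565, -0.649, 1.03], [-0.007, -0.751, -0.66, 1.212], [0.0, 0.0, 0.0, 1.0]]
side [[387.4, 0.0, 333.2], [0.0, 387.4, 197.6], [0.0, 0.0, 1.0]] [[0.781, -0.361, 0.51, 0.038], [-0.625, -0.471, 0.623, -0.727], [0.016, -0.805, -0.593, 0.752], [0.0, 0.0, 0.0, 1.0]]
wrist [[330.1, 0.0, 314.7], [0.0, 330.1, 198.0], [0.0, 0.0, 1.0]] [[1.0, 0.0, -0.0, 0.575], [0.0, -0.965, -0.263, 0.074], [-0.001, 0.263, -0.965, 0.383], [0.0, 0.0, 0.0, 1.0]]
{'time_s': np.float64(0.15), 'joint_positions': array([-0.21 ,  0.159,  1.598,  0.   ,  1.386, -0.21 ]), 'joint_vel': array([ 0.   , -0.002, -0.003, -0.   , -0.001, -0.   ]), 'joint_efforts': array([ 0.0000e+00, -3.8592e+01, -3.2243e+01,  7.0000e-02,  3.5000e-02,
       -0.0000e+00]), 'eef_pos': array([0.574, 0.   , 0.176]), 'tool_rot': array([-2.220e+00, -2.221e+00,  1.000e-03]), 'ft_force': array([ 0.121, -0.276,  0.589]), 'moment': array([ 0.017, -0.014,  0.031]), 'finger_force': np.float64(0.0), 'gripper_width': np.float64(0.092)}
```

View pics/scene1.png

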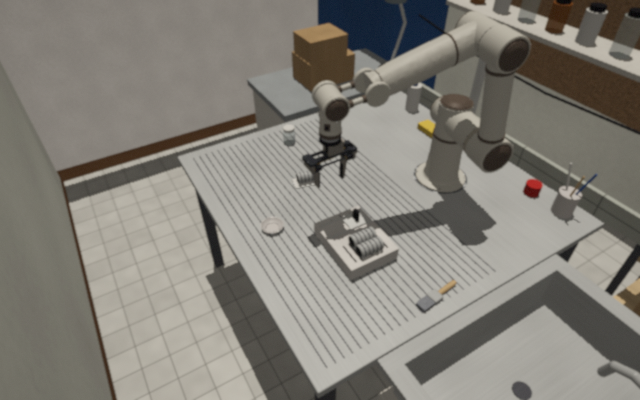

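View pics/side1.png

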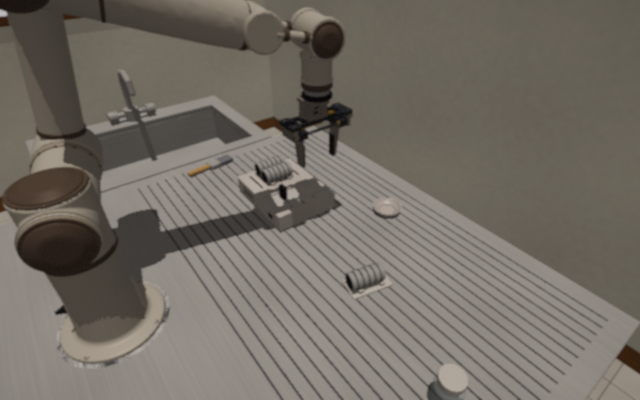

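The scene view shows the drier at about (355,242), the rest and sleeve at (305,180), the dish at (272,227), the jar at (289,135) and the brush at (437,295). In the side view the sleeve is at (365,277), the drier at (287,195) and the tab at (283,191).

```bash
python3 - <<'E'
from h import *
for n,pts in(('scene',[((305,180),.029),((366,243),.084),((356,214),.1),((272,227),.01),((289,135),.04)]),('side',[((365,277),.029),((272,170),.084),((283,190),.091),((387,207),.01),((451,380),.08)])):
    c=cams.get_calibration(n);K=np.array(c['camera_matrix']);E=np.array(c['extrinsics'])
    for p,z in pts: print(n,p,ray(K,E,p,z).round(3))
E
```

```text
scene (305, 180) [[ 0.538 -0.251  0.029]]
scene (366, 243) [[0.559 0.22  0.084]]
scene (356, 214) [[0.516 0.095 0.1  ]]
scene (272, 227) [[ 0.777 -0.088  0.01 ]]
scene (289, 135) [[ 0.442 -0.579  0.04 ]]
side (365, 277) [[ 0.516 -0.274  0.029]]
side (272, 170) [[0.55  0.209 0.084]]
side (283, 190) [[0.512 0.086 0.091]]
side (387, 207) [[ 0.779 -0.09   0.01 ]]
side (451, 380) [[ 0.439 -0.581  0.08 ]]
```

View pics/wrist1.png

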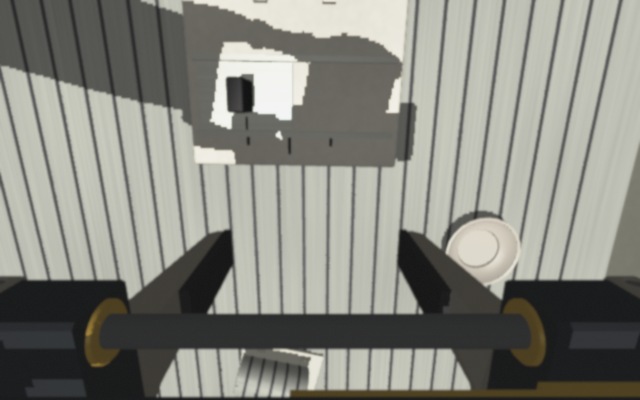

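The wrist view shows the drier's right half at the top, with the tab at (240,95), the half mark at (290,145) and the right edge along row 165. The dish is at (482,250) and the rest at (278,375). I'll look at the drier from above, then at the sleeve.

```bash
python3 -m handwheel '[{"jaw":0,"dx":50,"dy":-10,"dz":-40,"roll":0},{"jaw":0,"dx":90,"dy":-20,"dz":-80,"roll":0},{"jaw":0,"dx":90,"dy":-20,"dz":-80,"roll":0},{"jaw":0,"dx":90,"dy":-20,"dz":-80,"roll":0}]'; python3 -c "
from h import *
shot('wrist','d1.png');np.save('d1.npy',pose())"
python3 -m handwheel '[{"jaw":0,"dx":-60,"dy":-5,"dz":20,"roll":0},{"jaw":0,"dx":-120,"dy":-10,"dz":50,"roll":0},{"jaw":0,"dx":-180,"dy":-15,"dz":80,"roll":0},{"jaw":0,"dx":-240,"dy":-20,"dz":80,"roll":0},{"jaw":0,"dx":-290,"dy":-30,"dz":80,"roll":0},{"jaw":0,"dx":-290,"dy":-30,"dz":80,"roll":0},{"jaw":0,"dx":-290,"dy":-30,"dz":80,"roll":0}]'; python3 -c "
from h import *
shot('wrist','s1.png');np.save('s1.npy',pose())"
```

```text
time_s: 0.65
eef_pos: [0.5546, 0.0896, 0.2559]
tool_rot: [-2.221, -2.221, 0.002]
ft_force: [-0.1, -0.0, -0.6]
gripper_width: 0.0919
finger_force: 0.0
time_s: 1.58
eef_pos: [0.524, -0.2, 0.1756]
tool_rot: [-2.221, -2.218, 0.0]
ft_force: [-0.6, 1.1, -0.2]
gripper_width: 0.092
finger_force: 0.0
```

View pics/d1.png

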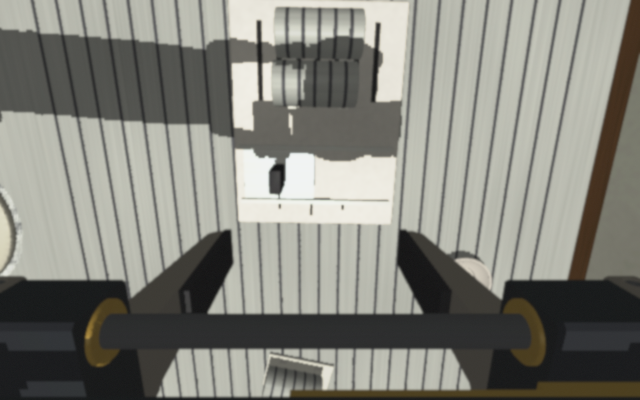

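View pics/s1.png

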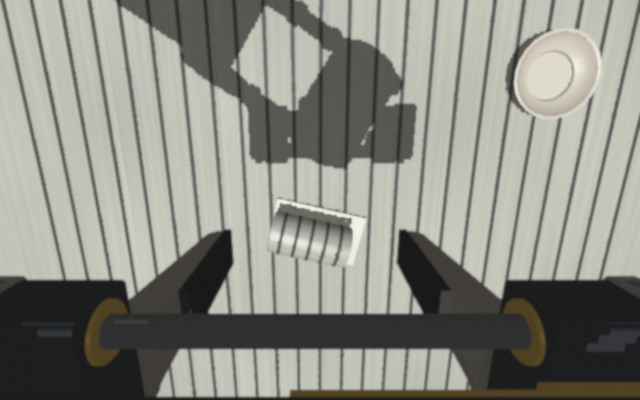

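The drier view shows its top's near right edge from (238,223) to (391,222), the tab at (277,178) and the lower sleeves over columns 273-365, rows 8-107. In the sleeve view the last sleeve spans (270,232) to (352,250), turned by about 12°. I'll enlarge both for accurate pixels.

```bash
python3 -c "
import cv2,numpy as np
a=cv2.imread('pics/d1.png')[0:230,220:420];b=cv2.imread('pics/s1.png')[190:275,260:375]
a=cv2.resize(a,None,fx=2.5,fy=2.5,interpolation=2);b=cv2.resize(b,None,fx=2.5,fy=2.5,interpolation=2)
c=np.zeros((575,790,3),np.uint8);c[:a.shape[0],:500]=a;c[:b.shape[0],500:500+b.shape[1]]=b
cv2.imwrite('pics/z1.png',c)"
```

```text
(no output)
```

View pics/z1.png

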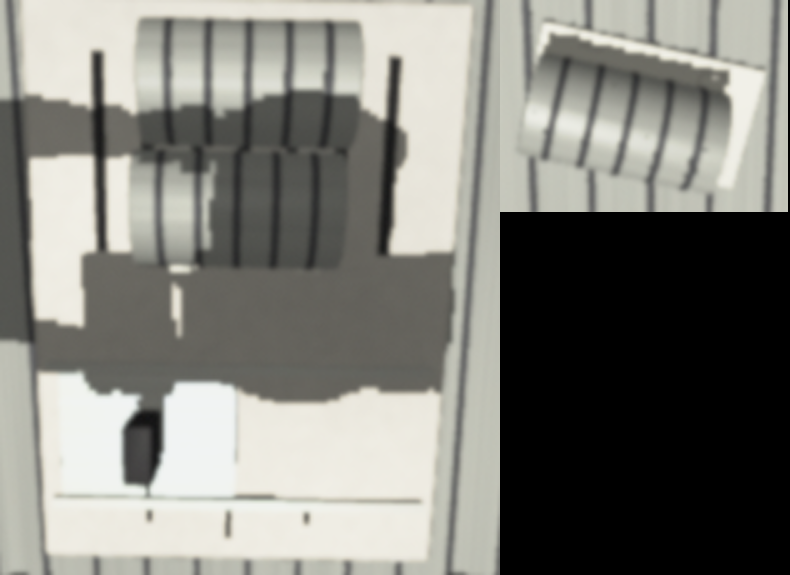

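```bash
python3 - <<'E'
from h import *
c=cams.get_calibration('wrist');K=np.array(c['camera_matrix']);F=np.array(c['tool_from_camera'])
Ed=np.load('d1.npy')@F;Es=np.load('s1.npy')@F
zd=lambda p:np.array(p)/2.5+[220,0]
zs=lambda p:(np.array(p)-[500,0])/2.5+[260,190]
yaw=lambda a,b:np.degrees(np.arctan2(b[1]-a[1],b[0]-a[0]))
r=ray(K,Ed,zd([[46,553],[427,558],[25,20],[470,10],[97,52],[102,250],[395,58],[383,254]]),.06)
print('top',r.round(4).tolist(),'yaw',yaw(r[0],r[1]),yaw(r[2],r[0])+90,yaw(r[3],r[1])+90,np.linalg.norm(r[1]-r[0]),(r[4]+r[6])/2,(r[5]+r[7])/2)
psi=np.radians(yaw(r[0],r[1])); Rz=np.array([[np.cos(psi),-np.sin(psi)],[np.sin(psi),np.cos(psi)]])
m=(r[0]+r[1])[:2]/2
print('gap from edge',m+Rz@[0,.195],'tab',m+Rz@[-.045,.065])
g=ray(K,Ed,zd([[135,147],[347,150]]),.088);print('gap contact',g.round(4).tolist(),g.mean(0),yaw(*g))
e=ray(K,Ed,zd([[136,80],[362,83],[131,210],[347,210]]),.1);print('ends',e.round(4).tolist(),(e[0]+e[1])/2,(e[2]+e[3])/2)
t=ray(K,Ed,zd([[123,428],[152,428],[123,485],[152,485]]),.109);print('tabtop',t.round(4).tolist(),t.mean(0))
q=ray(K,Es,zs([[548,52],[730,88],[520,152],[715,190]]),.029)
print('sleeve edges',q.round(4).tolist(),q.mean(0),yaw(q[0],q[1]),yaw(q[2],q[3]))
q=ray(K,Es,zs([[533,100],[723,140]]),.045);print('ends',q,q.mean(0),yaw(*q),np.linalg.norm(q[1]-q[0]))
q=ray(K,Es,zs([[545,20],[765,70],[730,188]]),.005);print('rest',q,yaw(q[0],q[1]),(q[0]+q[2])/2)
E
```

```text
top [[0.4562, 0.0222, 0.06], [0.6524, 0.0194, 0.06], [0.4621, 0.268, 0.06], [0.6559, 0.2716, 0.06], [0.493, 0.2553, 0.06], [0.4915, 0.1717, 0.06], [0.6243, 0.2528, 0.06], [0.6228, 0.1698, 0.06]] yaw -0.7979493795896392 -1.3952621905515485 -0.8003004238202465 0.19627352336521367 [0.55863839 0.25404817 0.06      ] [0.5571776  0.17078045 0.06      ]
gap from edge [0.55699835 0.2157687 ] tab [0.51019228 0.086408  ]
gap contact [[0.5117, 0.2127, 0.088], [0.601, 0.2114, 0.088]] [0.55634704 0.2120645  0.088     ] -0.8051345985817391
ends [[0.5143, 0.236, 0.1], [0.6047, 0.2348, 0.1], [0.5106, 0.1868, 0.1], [0.6003, 0.1867, 0.1]] [0.55948952 0.23539139 0.1       ] [0.55547507 0.18673566 0.1       ]
tabtop [[0.5052, 0.0966, 0.109], [0.5178, 0.0966, 0.109], [0.5042, 0.0711, 0.109], [0.517, 0.0711, 0.109]] [0.51104821 0.0838487  0.109     ]
sleeve edges [[0.485, -0.2369, 0.029], [0.5672, -0.254, 0.029], [0.4706, -0.2855, 0.029], [0.5616, -0.3049, 0.029]] [ 0.52109771 -0.27031932  0.029     ] -11.76554208973556 -12.003536036429182
ends [[ 0.47963977 -0.25376312  0.045     ]
 [ 0.56289767 -0.27254649  0.045     ]] [ 0.52126872 -0.2631548   0.045     ] -12.713354485222421 0.08535040847394917
rest [[ 0.48129417 -0.22852132  0.005     ]
 [ 0.58664357 -0.25349624  0.005     ]
 [ 0.57161332 -0.31590315  0.005     ]] -13.336761523938584 [ 0.52645374 -0.27221223  0.005     ]
```

Estimates so far:

| Item | x (m) | y (m) | Yaw |
|---|---|---|---|
| Sleeve | 0.5215 | -0.2705 | -12.3° |
| Gap | 0.557 | 0.214 | -0.9° |
| Tab | 0.5105 | 0.085 | same as drier |

I'll turn the tool so it closes across the sleeve and come down over it.

```bash
python3 -m handwheel '[{"jaw":0,"dx":-20,"dy":0,"dz":10,"roll":-10},{"jaw":0,"dx":-40,"dy":-1,"dz":20,"roll":-20},{"jaw":0,"dx":-60,"dy":-2,"dz":30,"roll":-30},{"jaw":0,"dx":-70,"dy":-3,"dz":40,"roll":-40},{"jaw":0,"dx":-70,"dy":-3,"dz":50,"roll":-50},{"jaw":0,"dx":-70,"dy":-3,"dz":60,"roll":-60},{"jaw":0,"dx":-70,"dy":-3,"dz":70,"roll":-70},{"jaw":0,"dx":-70,"dy":-3,"dz":80,"roll":-77.7},{"jaw":0,"dx":-70,"dy":-3,"dz":80,"roll":-77.7},{"jaw":0,"dx":-70,"dy":-3,"dz":80,"roll":-77.7}]'; python3 -c "
from h import *
shot('wrist','g1.png');T=pose();print(T.round(3));d=np.array([.5215,-.2705,.029])-T[:3,3];print((T[:3,:3].T@d)*1000, readout.read_state()['joint_positions'])"
```

```text
time_s: 2.88
eef_pos: [0.5224, -0.2693, 0.0973]
tool_rot: [0.338, 3.123, -0.0]
ft_force: [-0.5, -1.2, 0.2]
gripper_width: 0.0918
finger_force: 0.0
[[-0.977  0.214  0.001  0.522]
 [ 0.214  0.977 -0.    -0.27 ]
 [-0.001 -0.    -1.     0.098]
 [ 0.     0.     0.     1.   ]]
[ 0.81146168 -1.03762108 68.53167186] [-6.81823262e-01  2.61527955e-01  1.63931736e+00  5.69165007e-05
  1.24000126e+00 -2.03706593e+00]
```

View pics/g1.png

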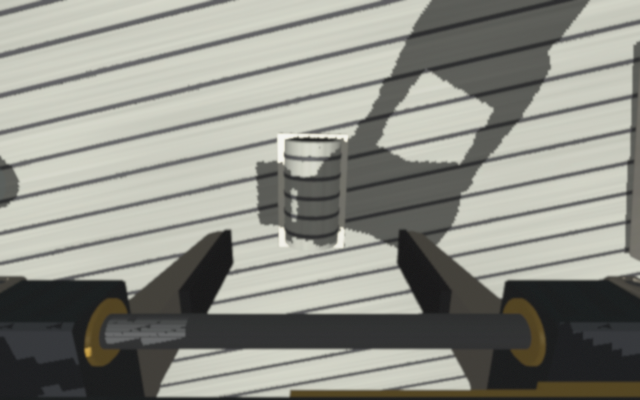

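The sleeve is straight between the fingers, at columns 284-341 and rows 137-245, centred at about column 313.

```bash
python3 - <<'E'
from h import *
c=cams.get_calibration('wrist');K=np.array(c['camera_matrix']);T=pose();E=T@np.array(c['tool_from_camera'])
for z in(.04,.053):
  q=ray(K,E,[[313,138],[313,244]],z);print(q,((q-T[:3,3])@T[:3,:3]*1000).round(1))
E
python3 -m handwheel '[{"jaw":0,"dz":25},{"jaw":0,"dz":50},{"jaw":0,"dz":78},{"jaw":0,"dz":78},{"jaw":0,"dz":78}]'
```

```text
[[ 0.47272838 -0.26051417  0.04      ]
 [ 0.56099003 -0.27996356  0.04      ]] [[ 50.6  -1.7  57.5]
 [-39.8  -1.8  57.6]]
[[ 0.47160525 -0.26021073  0.053     ]
 [ 0.55552281 -0.27870286  0.053     ]] [[ 51.7  -1.7  44.5]
 [-34.2  -1.8  44.6]]validation failed for argument at $[0]...
```

```bash
python3 -m handwheel '[{"jaw":0,"dx":3,"dy":-1,"dz":25,"roll":0},{"jaw":0,"dx":5,"dy":-1.5,"dz":50,"roll":0},{"jaw":0,"dx":5,"dy":-1.5,"dz":78,"roll":0},{"jaw":0,"dx":5,"dy":-1.5,"dz":78,"roll":0},{"jaw":0,"dx":5,"dy":-1.5,"dz":78,"roll":0},{"jaw":0.3,"dx":5,"dy":-1.5,"dz":78,"roll":0},{"jaw":0.6,"dx":5,"dy":-1.5,"dz":78,"roll":0},{"jaw":0.6,"dx":5,"dy":-1.5,"dz":78,"roll":0},{"jaw":0.6,"dx":5,"dy":-1.5,"dz":78,"roll":0},{"jaw":0.6,"dx":5,"dy":-1.5,"dz":78,"roll":0}]' 30
```

```text
time_s: 4.18
eef_pos: [0.5168, -0.2704, 0.019]
tool_rot: [-0.337, -3.123, -0.0]
ft_force: [-0.0, 0.1, 0.7]
gripper_width: 0.0439
finger_force: 0.0
```

```bash
python3 -m handwheel '[{"jaw":0.6,"dx":0,"dy":0,"dz":0,"roll":0}]'; python3 -c "
from h import *
a,_,_=shot('wrist');b,_,_=shot('side')
b=cv2.resize(b[220:330,280:440],(640,440));c=np.vstack([a[100:260],b])[:600]
cv2.imwrite('pics/g2.png',c[:,:,::-1])"
```

```text
time_s: 4.3
eef_pos: [0.5168, -0.2704, 0.019]
tool_rot: [-0.337, -3.123, -0.0]
ft_force: [-0.3, 0.9, -0.0]
gripper_width: 0.0368
finger_force: 0.0
```

View pics/g2.png

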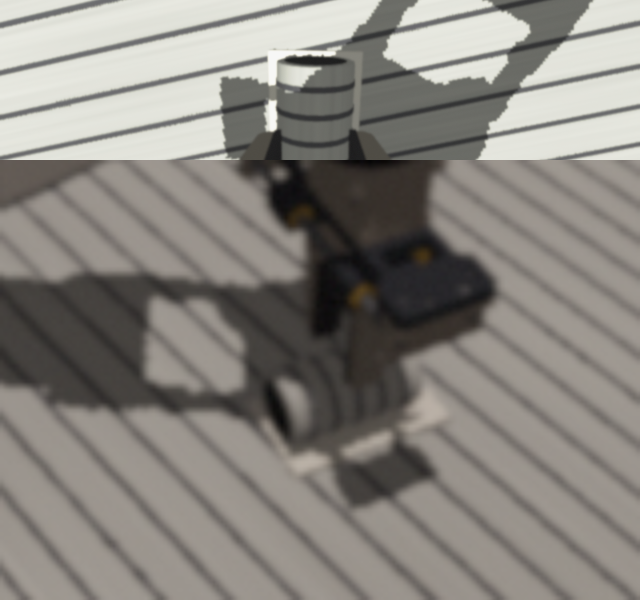

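The wrist half shows the fingers at the sleeve's sides, at about columns 280 and 350. In the side half the near finger's end seems to stop around the top of the sleeve. I'll check by projecting the TCP.

```bash
python3 - <<'E'
from h import *
s=readout.read_state();print(s['gripper_width'],s['finger_force'],s['ft_force'],s['eef_pos'])
T=pose()
def crop(p):return ((p-[280,220])*4+[0,160]).round().tolist()
c=cams.get_calibration('side');K=np.array(c['camera_matrix']);E=np.array(c['extrinsics'])
tp=lambda v:T[:3,3]+T[:3,:3]@np.array(v)
print('tips',crop(proj(K,E,[tp([0,-.024,0]),tp([0,.024,0]),tp([0,-.03,-.019]),tp([0,0,-.01])])))
P=np.array([.517,-.2705,.029]);print('sleeve',crop(proj(K,E,[tp([.05,0,-.01]),tp([-.04,0,-.01]),tp([0,-.024,-.01]),tp([0,0,-.034])])))
c=cams.get_calibration('wrist');K=np.array(c['camera_matrix']);E=T@np.array(c['tool_from_camera'])
print('wrist',(proj(K,E,[tp([.01,-.0184,0]),tp([.01,.0184,0]),tp([.01,-.024,-.01]),tp([.01,.024,-.01]),tp([.01,.0184,-.04]),tp([.01,-.0184,-.04])])-[0,100]).round().tolist())
E
```

```text
0.03654394358397125 0.0 [-0.29810269  0.20347847 -0.67780678] [ 0.51675402 -0.27041167  0.01897623]
tips [[356.0, 422.0], [317.0, 369.0], [363.0, 408.0], [337.0, 384.0]]
sleeve [[266.0, 411.0], [393.0, 363.0], [357.0, 411.0], [340.0, 357.0]]
wrist [[287.0, 109.0], [343.0, 109.0], [277.0, 113.0], [354.0, 113.0], [350.0, 131.0], [281.0, 131.0]]
```

```bash
python3 - <<'E'
from h import *
# start pose: fingers opened along world x at +-46
for n,pts in(('side',[(302,166),(333,155)]),('scene',[(316,182),(344,177)])):
    c=cams.get_calibration(n);K=np.array(c['camera_matrix']);E=np.array(c['extrinsics'])
    for h in(0,.019,.038):
        print(n,h,proj(K,E,[[.574-.055,0,.176+h],[.574+.055,0,.176+h]]).round(1).tolist())
    im=cv2.imread('pics/%s1.png'%n)
    np.set_printoptions(linewidth=250)
    for p in pts:
        u=p[0]; print(u,im[p[1]-14:p[1]+18,u-1:u+2].mean((1,2)).astype(int))
E
```

```text
side 0 [[300.5, 177.9], [332.5, 164.9]]
side 0.019 [[300.3, 171.9], [332.6, 159.1]]
side 0.038 [[300.0, 165.8], [332.7, 153.2]]
302 [ 44  44  44  42  43  44  43  43  42  43  42  42  42  46  68 104 136 154 161 162 162 162 161 161 160 160 157 143 112  81  71  70]
333 [ 20  21  22  22  22  21  22  23  21  22  23  24  29  46  85 122 139 142 137 130 128 135 142 145 142 135 125 124 133 139 141 139]
scene 0 [[341.9, 184.2], [316.2, 194.3]]
scene 0.019 [[342.0, 180.3], [316.2, 190.3]]
scene 0.038 [[342.2, 176.2], [316.1, 186.3]]
316 [ 26  26  29  33  44  54  57  57  57  56  57  57  56  55  57  62  68  86 116 142 160 168 170 169 165 157 150 151 158 166 170 171]
344 [ 62  62  64  63  65  66  75  83  86  91  89  84  90 109 127 147 155 151 147 150 160 166 167 165 158 148 142 145 156 167 171 171]
```

The views agree that the real fingertips end about 37 mm above the reported TCP, so the fingers closed just over the sleeve. I'll open, go about 35 mm lower while watching the force, and close again.

```bash
python3 -m handwheel '[{"jaw":0,"dx":0,"dy":0,"dz":-5,"roll":0},{"jaw":0,"dx":0,"dy":0,"dz":-5,"roll":0},{"jaw":0,"dx":0,"dy":0,"dz":-5,"roll":0},{"jaw":0,"dx":0,"dy":0,"dz":-5,"roll":0},{"jaw":0,"dx":0,"dy":0,"dz":-5,"roll":0},{"jaw":0,"dx":0,"dy":0,"dz":5,"roll":0},{"jaw":0,"dx":0,"dy":0,"dz":15,"roll":0},{"jaw":0,"dx":0,"dy":0,"dz":20,"roll":0},{"jaw":0,"dx":0,"dy":0,"dz":25,"roll":0},{"jaw":0,"dx":0,"dy":0,"dz":25,"roll":0}]' 30
python3 -m handwheel '[{"jaw":0,"dx":0,"dy":0,"dz":5,"roll":0},{"jaw":0,"dx":0,"dy":0,"dz":9,"roll":0},{"jaw":0.3,"dx":0,"dy":0,"dz":9,"roll":0},{"jaw":0.6,"dx":0,"dy":0,"dz":9,"roll":0},{"jaw":0.6,"dx":0,"dy":0,"dz":9,"roll":0},{"jaw":0.6,"dx":0,"dy":0,"dz":9,"roll":0},{"jaw":0.6,"dx":0,"dy":0,"dz":9,"roll":0},{"jaw":0.6,"dx":0,"dy":0,"dz":9,"roll":0}]' 30
```

```text
time_s: 5.65
eef_pos: [0.5165, -0.2702, -0.0065]
tool_rot: [-0.337, -3.123, -0.001]
ft_force: [0.9, 0.4, -0.3]
gripper_width: 0.0921
finger_force: 0.0
time_s: 6.65
eef_pos: [0.5169, -0.2706, -0.0149]
tool_rot: [0.336, 3.123, -0.001]
ft_force: [-0.0, -0.8, -0.7]
gripper_width: 0.0472
finger_force: 29.9
```

Gripped: 47 mm wide at 30 N. I'll lift straight up and check the sleeve's position along the fingers.

```bash
python3 -m handwheel '[{"jaw":0.6,"dx":0,"dy":0,"dz":-10,"roll":0},{"jaw":0.6,"dx":0,"dy":0,"dz":-40,"roll":0},{"jaw":0.6,"dx":0,"dy":0,"dz":-80,"roll":0},{"jaw":0.6,"dx":0,"dy":0,"dz":-120,"roll":0},{"jaw":0.6,"dx":0,"dy":0,"dz":-160,"roll":0},{"jaw":0.6,"dx":0,"dy":0,"dz":-160,"roll":0},{"jaw":0.6,"dx":0,"dy":0,"dz":-160,"roll":0}]' 30
python3 - <<'E'
from h import *
T=pose();a,K,E=shot('wrist');b,Ks,Es=shot('side')
tp=lambda v:T[:3,3]+T[:3,:3]@np.array(v)
pc=proj(Ks,Es,[tp([0,0,-.044])])[0];print('side sleeve centre expected',pc,'wrist near rim for L=45,50', proj(K,E,[tp([.045,0,-.068]),tp([.05,0,-.068])]))
u,v=pc.astype(int);b=cv2.resize(b[v-38:v+38,u-60:u+60],(640,405));print(u-60,v-38)
cv2.imwrite('pics/l1.png',np.vstack([a[60:255],b])[:,:,::-1])
E
```

```text
time_s: 7.52
eef_pos: [0.5157, -0.2695, 0.1429]
tool_rot: [-0.336, -3.121, -0.003]
ft_force: [0.2, 0.5, -4.8]
gripper_width: 0.0472
finger_force: 29.9
side sleeve centre expected [368.29512238 227.46147375] wrist near rim for L=45,50 [[315.88901061 177.4943247 ]
 [315.90089388 165.93744475]]
308 189
```

View pics/l1.png

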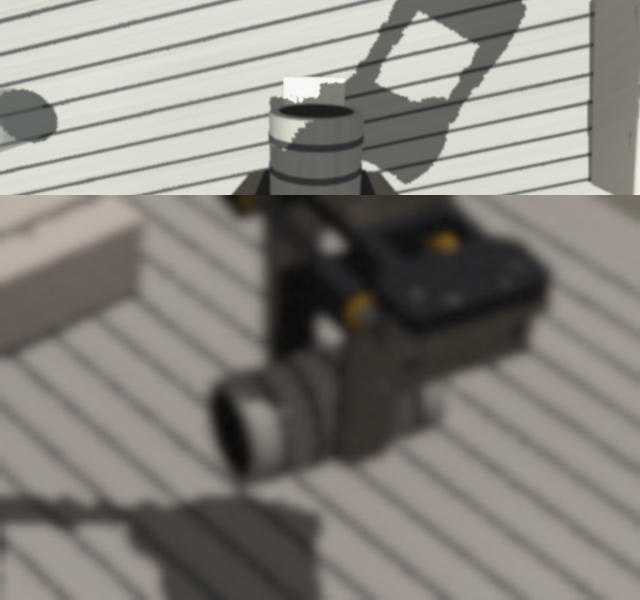

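The wrist view puts the sleeve's near end at row 178, so it is centred on the fingers to 1-2 mm. The side view shows it hanging level in the grip. I'll carry it over the gap.

```bash
python3 -m handwheel '[{"jaw":0.6,"dx":3,"dy":20,"dz":0,"roll":-1},{"jaw":0.6,"dx":8,"dy":65,"dz":0,"roll":-2},{"jaw":0.6,"dx":16,"dy":120,"dz":0,"roll":-3},{"jaw":0.6,"dx":24,"dy":175,"dz":0,"roll":-4},{"jaw":0.6,"dx":32,"dy":230,"dz":0,"roll":-6},{"jaw":0.6,"dx":38,"dy":285,"dz":0,"roll":-7},{"jaw":0.6,"dx":45,"dy":340,"dz":0,"roll":-8},{"jaw":0.6,"dx":52,"dy":395,"dz":0,"roll":-9},{"jaw":0.6,"dx":60,"dy":445,"dz":0,"roll":-10.5},{"jaw":0.6,"dx":64,"dy":480,"dz":0,"roll":-11.4}]' 30
python3 -m handwheel '[{"jaw":0.6,"dx":0,"dy":0,"dz":0,"roll":0},{"jaw":0.6,"dx":0,"dy":0,"dz":20,"roll":0},{"jaw":0.6,"dx":0,"dy":0,"dz":30,"roll":0},{"jaw":0.6,"dx":0,"dy":0,"dz":30,"roll":0},{"jaw":0.6,"dx":0,"dy":0,"dz":30,"roll":0}]' 30
python3 - <<'E'
from h import *
T=pose();print(T.round(4));g=np.array([.557,.213,.0811]);print('to go mm',((g-T[:3,3])@T[:3,:3]*1000).round(1),readout.read_state()['ft_force'])
a,K,E=shot('wrist');b,_,_=shot('scene');c,_,_=shot('side')
b=cv2.resize(b[185:285,300:410],(352,320));c=cv2.resize(c[115:215,230:330],(320,320))
o=np.zeros((570,680,3),np.uint8);o[:250,:640]=a[20:270];o[250:570,:352]=b;o[250:570,355:675]=c
cv2.imwrite('pics/p1.png',o[:,:,::-1])
E
```

```text
time_s: 8.88
eef_pos: [0.5546, 0.2156, 0.1439]
tool_rot: [-0.019, -3.139, -0.001]
ft_force: [1.1, -0.9, -3.6]
gripper_width: 0.0468
finger_force: 29.9
time_s: 9.5
eef_pos: [0.5568, 0.2117, 0.1152]
tool_rot: [0.026, 3.141, 0.0]
ft_force: [0.5, 0.5, -3.1]
gripper_width: 0.0477
finger_force: 29.9
[[-9.999e-01  1.670e-02  3.000e-04  5.568e-01]
 [ 1.670e-02  9.999e-01  1.000e-04  2.117e-01]
 [-3.000e-04  1.000e-04 -1.000e+00  1.152e-01]
 [ 0.000e+00  0.000e+00  0.000e+00  1.000e+00]]
to go mm [-0.2  1.3 34.1] [ 0.53629017  0.49247981 -3.11451386]
```

View pics/p1.png

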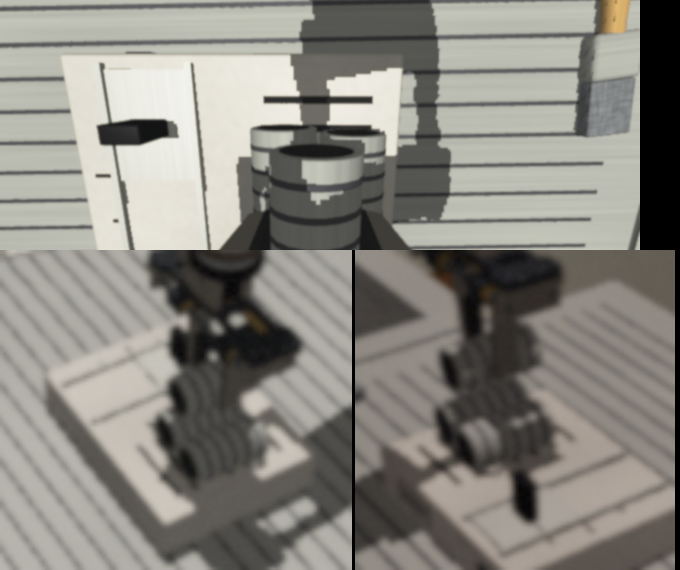

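The held sleeve (columns 270-362, centre 316) is lined up with the valley between the lower sleeves (about column 319). All three are parallel, and the tab is still closed. I'll lower it the last 34 mm, slowing down near contact.

```bash
python3 -m handwheel '[{"jaw":0.6,"dx":0,"dy":1,"dz":10,"roll":0},{"jaw":0.6,"dx":0,"dy":1,"dz":20,"roll":0},{"jaw":0.6,"dx":0,"dy":1,"dz":26,"roll":0},{"jaw":0.6,"dx":0,"dy":1,"dz":29,"roll":0},{"jaw":0.6,"dx":0,"dy":1,"dz":30,"roll":0},{"jaw":0.6,"dx":0,"dy":1,"dz":30,"roll":0}]' 30
python3 -m handwheel '[{"jaw":0.6,"dx":0,"dy":0,"dz":1,"roll":0},{"jaw":0.6,"dx":0,"dy":0,"dz":2,"roll":0},{"jaw":0.6,"dx":0,"dy":0,"dz":2,"roll":0}]' 30
```

```text
time_s: 10.4
eef_pos: [0.5567, 0.2132, 0.0852]
tool_rot: [0.025, 3.141, 0.0]
ft_force: [-0.3, 0.6, -3.3]
gripper_width: 0.0476
finger_force: 29.9
time_s: 10.78
eef_pos: [0.5565, 0.2132, 0.083]
tool_rot: [-0.025, -3.141, -0.0]
ft_force: [-0.5, -0.2, -3.4]
gripper_width: 0.0474
finger_force: 29.9
```

```bash
for i in 1 2 3; do python3 -m handwheel '[{"jaw":0.6,"dx":0,"dy":0,"dz":1,"roll":0},{"jaw":0.6,"dx":0,"dy":0,"dz":1,"roll":0}]' 30 | egrep 'eef|ft'; done
```

```text
eef_pos: [0.5564, 0.2132, 0.0819]
ft_force: [-0.0, -0.1, -2.7]
eef_pos: [0.5566, 0.2135, 0.0814]
ft_force: [-1.5, 0.9, 0.1]
eef_pos: [0.5568, 0.2139, 0.0813]
ft_force: [-4.1, 2.2, 5.9]
```

Contact felt. I'll ease off by half a millimetre, open, and rise.

```bash
python3 -m handwheel '[{"jaw":0.6,"dx":0,"dy":0,"dz":-0.5,"roll":0},{"jaw":0.46,"dx":0,"dy":0,"dz":-0.5,"roll":0},{"jaw":0.42,"dx":0,"dy":0,"dz":-0.5,"roll":0},{"jaw":0.3,"dx":0,"dy":0,"dz":-0.5,"roll":0},{"jaw":0.2,"dx":0,"dy":0,"dz":-0.5,"roll":0},{"jaw":0.2,"dx":0,"dy":0,"dz":-0.5,"roll":0},{"jaw":0.2,"dx":0,"dy":0,"dz":-10,"roll":0}]' 10
python3 -m handwheel '[{"jaw":0.2,"dx":0,"dy":0,"dz":-20,"roll":0},{"jaw":0.2,"dx":0,"dy":0,"dz":-50,"roll":0},{"jaw":0.2,"dx":0,"dy":0,"dz":-90,"roll":0},{"jaw":0.2,"dx":0,"dy":0,"dz":-90,"roll":0},{"jaw":0.2,"dx":0,"dy":0,"dz":-90,"roll":0}]' 10
python3 - <<'E'
from h import *
T=pose();np.save('q.npy',T);a,K,E=shot('wrist','q_w.png');c,_,_=shot('side')
c=cv2.resize(c[115:215,230:330],(320,320),interpolation=cv2.INTER_CUBIC);b,_,_=shot('scene');b=cv2.resize(b[185:285,300:400],(320,320),interpolation=cv2.INTER_CUBIC)
o=np.zeros((590,640,3),np.uint8);o[:270]=a[:270];o[270:,:320]=c;o[270:,320:]=b
cv2.imwrite('pics/q.png',o[:,:,::-1]);print(T.round(3).tolist(),readout.read_state()['joint_positions'])
E
```

```text
time_s: 12.4
eef_pos: [0.5558, 0.213, 0.0895]
tool_rot: [-0.025, -3.14, 0.001]
ft_force: [-0.1, -0.6, 0.3]
gripper_width: 0.0738
finger_force: 0.0
time_s: 13.02
eef_pos: [0.5565, 0.2132, 0.1803]
tool_rot: [0.025, 3.141, 0.0]
ft_force: [-0.1, -0.1, -1.2]
gripper_width: 0.0737
finger_force: 0.0
[[-1.0, 0.016, 0.0, 0.557], [0.016, 1.0, 0.0, 0.213], [-0.0, 0.0, -1.0, 0.18], [0.0, 0.0, 0.0, 1.0]] [ 1.63289748e-01  2.10938687e-01  1.53380363e+00 -3.31200650e-05
  1.39939690e+00 -1.39179947e+00]
```

View pics/q.png

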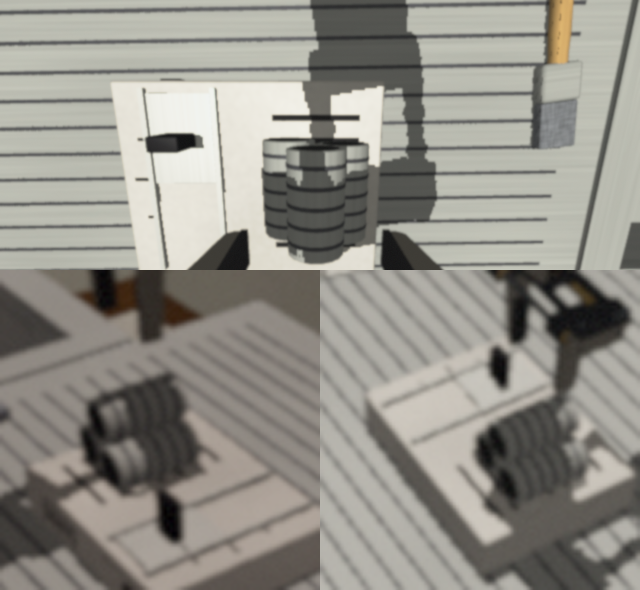

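The sleeve lies saddled on the two lower ones, in line and centred, and the shutter is still closed with the tab at (147-190,145). Next I refine the tab position numerically from this view, turn 90° and go above it.

```bash
python3 - <<'E'
from h import *
c=cams.get_calibration('wrist');K=np.array(c['camera_matrix']);E=np.load('q.npy')@np.array(c['tool_from_camera'])
im=cv2.imread('pics/q_w.png').mean(2);m=(im[125:165,138:225]<60).astype(np.uint8)
n,l,st,_=cv2.connectedComponentsWithStats(m);k=1+st[1:,4].argmax();ys,xs=np.where(l==k);xs+=138;ys+=125
print(xs.min(),xs.max(),ys.min(),ys.max());
for u in range(xs.min(),xs.max(),4):print(u,ys[xs==u].min(),ys[xs==u].max(),im[140:150:4,u].astype(int))
u0=xs.min();s=ys[xs==u0+4];print(ray(K,E,[[u0,s.mean()],[u0+4,s.min()],[u0+4,s.max()+1]],.109))
E
python3 -m handwheel '[{"jaw":0.4,"dx":5,"dy":-15,"dz":0,"roll":10},{"jaw":0.4,"dx":10,"dy":-30,"dz":0,"roll":20},{"jaw":0.4,"dx":15,"dy":-45,"dz":0,"roll":30},{"jaw":0.4,"dx":20,"dy":-60,"dz":0,"roll":40},{"jaw":0.4,"dx":25,"dy":-75,"dz":0,"roll":50},{"jaw":0.4,"dx":30,"dy":-90,"dz":0,"roll":60},{"jaw":0.4,"dx":35,"dy":-105,"dz":0,"roll":70},{"jaw":0.4,"dx":40,"dy":-120,"dz":0,"roll":80},{"jaw":0.4,"dx":44,"dy":-131,"dz":0,"roll":90},{"jaw":0.4,"dx":44,"dy":-131,"dz":0,"roll":90}]' 10
python3 -m handwheel '[{"jaw":0.4,"dx":0,"dy":0,"dz":30,"roll":0},{"jaw":0.4,"dx":0,"dy":0,"dz":60,"roll":0},{"jaw":0.4,"dx":0,"dy":0,"dz":60,"roll":0}]' 10
```

```text
147 195 135 151
147 138 144 [51 59 81]
151 137 151 [48 44 42]
155 137 150 [50 46 43]
159 136 150 [54 48 45]
163 135 150 [57 51 46]
167 135 150 [60 53 49]
171 135 150 [63 57 50]
175 135 150 [54 56 52]
179 135 149 [19 20 22]
183 135 148 [19 19 35]
187 135 147 [ 19  20 108]
191 135 146 [ 21  19 189]
[[0.50987104 0.07334939 0.109     ]
 [0.50416451 0.07753967 0.109     ]
 [0.51658485 0.07570514 0.109     ]]
time_s: 14.42
eef_pos: [0.5098, 0.0825, 0.1791]
tool_rot: [-2.237, -2.204, 0.002]
ft_force: [-0.1, -1.3, 0.6]
gripper_width: 0.0551
finger_force: 0.0
time_s: 14.8
eef_pos: [0.508, 0.0835, 0.1172]
tool_rot: [-2.232, -2.204, 0.006]
ft_force: [0.4, 0.7, 0.4]
gripper_width: 0.0552
finger_force: 0.0
```

```bash
python3 -m handwheel '[{"jaw":0.4,"dx":3,"dy":1,"dz":20,"roll":0},{"jaw":0.4,"dx":3,"dy":1,"dz":40,"roll":0},{"jaw":0.4,"dx":3,"dy":1,"dz":55,"roll":0},{"jaw":0.4,"dx":3,"dy":1,"dz":68,"roll":0},{"jaw":0.4,"dx":3,"dy":1,"dz":76,"roll":0},{"jaw":0.4,"dx":3,"dy":1,"dz":76,"roll":0},{"jaw":0.4,"dx":3,"dy":1,"dz":76,"roll":0}]' 10
python3 -m handwheel '[{"jaw":0.7,"dx":0,"dy":0,"dz":0,"roll":0},{"jaw":0.9,"dx":0,"dy":0,"dz":0,"roll":0},{"jaw":0.9,"dx":0,"dy":0,"dz":0,"roll":0},{"jaw":0.9,"dx":0,"dy":0,"dz":0,"roll":0},{"jaw":0.9,"dx":0,"dy":0,"dz":0,"roll":0},{"jaw":0.9,"dx":0,"dy":0,"dz":0,"roll":0}]' 15
```

```text
time_s: 15.68
eef_pos: [0.5121, 0.0858, 0.0446]
tool_rot: [2.238, 2.203, 0.001]
ft_force: [0.6, 0.6, 0.1]
gripper_width: 0.0552
finger_force: 0.0
time_s: 16.42
eef_pos: [0.5109, 0.0859, 0.044]
tool_rot: [-2.238, -2.203, 0.001]
ft_force: [-3.5, -0.2, 3.3]
gripper_width: 0.0141
finger_force: 15.0
```

Tab gripped at 14 mm. I'll find the closed stop by feel with a small step back.

```bash
for i in 1 2 3; do python3 -m handwheel '[{"jaw":0.9,"dx":0,"dy":-1,"dz":0,"roll":0},{"jaw":0.9,"dx":0,"dy":-1,"dz":0,"roll":0}]' 30 | egrep 'eef|ft'; done
```

```text
eef_pos: [0.5102, 0.0859, 0.044]
ft_force: [-3.7, 0.5, 3.1]
eef_pos: [0.5101, 0.0859, 0.044]
ft_force: [1.3, -0.2, -1.8]
eef_pos: [0.5101, 0.0859, 0.044]
ft_force: [6.7, 0.0, -6.1]
```

Closed is at x = 0.5101, so half is at x ≈ 0.5501. I'll push smoothly.

```bash
python3 -m handwheel '[{"jaw":0.9,"dx":0,"dy":4,"dz":0,"roll":0},{"jaw":0.9,"dx":0,"dy":10,"dz":0,"roll":0},{"jaw":0.9,"dx":0,"dy":16,"dz":0,"roll":0},{"jaw":0.9,"dx":0,"dy":22,"dz":0,"roll":0},{"jaw":0.9,"dx":0,"dy":28,"dz":0,"roll":0},{"jaw":0.9,"dx":0,"dy":33,"dz":0,"roll":0},{"jaw":0.9,"dx":0,"dy":37,"dz":0,"roll":0},{"jaw":0.9,"dx":0,"dy":40,"dz":0,"roll":0},{"jaw":0.9,"dx":0,"dy":40,"dz":0,"roll":0},{"jaw":0.9,"dx":0,"dy":40,"dz":0,"roll":0}]' 30
```

```text
time_s: 18.42
eef_pos: [0.5479, 0.0853, 0.0439]
tool_rot: [-2.238, -2.203, 0.002]
ft_force: [-6.4, -1.2, 5.0]
gripper_width: 0.0142
finger_force: 30.0
```

```bash
python3 -m handwheel '[{"jaw":0.9,"dx":0,"dy":1,"dz":0,"roll":0},{"jaw":0.9,"dx":0,"dy":2.2,"dz":0,"roll":0},{"jaw":0.9,"dx":0,"dy":2.2,"dz":0,"roll":0},{"jaw":0.9,"dx":0,"dy":2.2,"dz":0,"roll":0},{"jaw":0.9,"dx":0,"dy":2.2,"dz":0,"roll":0},{"jaw":0.9,"dx":0,"dy":2.2,"dz":0,"roll":0}]' 30
python3 - <<'E'
from h import *
# tab vs half mark in side view: predicted tab-top pixel at half versus dark blob there
im,K,E=shot('side','f_s.png');p=proj(K,E,[[.5501,.0853,.109],[.5101,.0859,.109]]);print(p)
# stack check: pixel difference in sleeve area against the picture taken after placing
a,_,_=shot('scene','f_c.png');o=cv2.imread('pics/q.png')[270:,:];
c=cv2.resize(im[115:215,230:330],(320,320),interpolation=cv2.INTER_CUBIC)[:,:,::-1]
d=cv2.absdiff(c,o[:,:320]).mean(2);print('sleeve region diff side',d[110:215,85:190].mean().round(1),np.percentile(d[110:215,85:190],95))
print(readout.read_state()['eef_pos'])
E
```

```text
time_s: 19.18
eef_pos: [0.5501, 0.0852, 0.044]
tool_rot: [-2.238, -2.203, 0.003]
ft_force: [-5.8, -0.5, 5.9]
gripper_width: 0.014
finger_force: 30.0
[[293.4598485  180.62591686]
 [281.90797931 185.17883037]]
sleeve region diff side 24.3 80.0
[0.55008621 0.08519863 0.04397474]
```

```bash
python3 - <<'E'
from h import *
o=cv2.imread('pics/q.png')[270:,320:];f=cv2.imread('pics/f_c.png');c=cv2.resize(f[185:285,300:400],(320,320),interpolation=cv2.INTER_CUBIC)
g=lambda i:cv2.cvtColor(i,6).astype(np.float32)
# sleeve patches in scene crop: top sleeve (480-580,130-190)->local, front lower sleeve
for n,(x0,y0,x1,y1) in dict(stack=(155,130,265,235),frontlower=(170,180,265,235),top=(160,130,240,185)).items():
    r=cv2.matchTemplate(g(c),g(o)[y0:y1,x0:x1],cv2.TM_CCOEFF_NORMED);_,v,_,l=cv2.minMaxLoc(r);print(n,round(v,3),'shift px/3.2',l[0]-x0,l[1]-y0)
E
```

```text
stack 0.439 shift px/3.2 1 3
frontlower 0.692 shift px/3.2 0 0
top 0.816 shift px/3.2 -79 -119
```

```bash
python3 - <<'E'
from h import *
for n,f,s in(('side','f_s.png',-1),('side','side1.png',-1)):
    c=cams.get_calibration(n);K=np.array(c['camera_matrix']);E=np.array(c['extrinsics']);im=cv2.imread('pics/'+f).mean(2)
    for nm,y,z in(('top',.213,.125),('a',.238,.084),('b',.188,.084)):
        u,v=proj(K,E,[[.557+s*.045,y,z]])[0].round().astype(int);print(f,nm,(u,v));print(im[v-7:v+8:2,u-10:u+12:2].astype(int))
E
```

```text
f_s.png top (np.int64(260), np.int64(162))
[[143 143 127 115 102  85  57  47  42  39  32]
 [135 142 143 117  38  18  29  37  34  34  32]
 [120 130 141 119  33  13  19  24  23  16  14]
 [138 121 126 122  56  27  17  15  15  17  23]
 [142 140 119  93  57  32  30  19  20  30  32]
 [140 140 109  38  41  31  38  36  21  25  24]
 [117 135 114  28  36  54  44  41  37  25  34]
 [131 119 113  43  24  58  58  47  44  45  51]]
f_s.png a (np.int64(257), np.int64(170))
[[134 142 142 132 103  79  36  33  26  17  22]
 [119 131 142 134  70  37  34  33  39  29  22]
 [136 117 126 134  71  22  50  48  42  42  30]
 [140 137 123 119  83  19  45  63  52  46  43]
 [139 145 149 154 126  33  25  54  53  50  46]
 [148 161 164 164 135  43  20  37  22  55  80]
 [163 156 157 165 148  86  44  43  12  48 105]
 [165 146 112 153 166 154 105  46  20  24  81]]
f_s.png b (np.int64(265), np.int64(177))
[[101  22  33  61  57  46  45  49  53  50  39]
 [137  39  21  43  38  52  54  44  46  50  45]
 [135  55  30  39  15  55 100  68  47  54  48]
 [161 127  68  45  16  36  96 100  64  58  54]
 [161 166 139  67  18  14  68  91
[... 717 characters left out ...]
135 118 125 132  67  31 102 124  96 107 108]
 [140 137 123 119  83  18  57 104 109 119 115]
 [139 145 150 152 117  28  31  65  91 134 130]
 [147 161 163 163 128  40  21  36  35 100 133]
 [163 156 157 165 147  88  42  43  12  54 113]
 [165 145 112 151 165 153 105  46  19  23  82]]
side1.png b (np.int64(265), np.int64(177))
[[100  22  41  87 110 134 121 123 137 116 130]
 [121  36  24  47  63 122 135 112 128 124 108]
 [134  56  28  39  20  74 125 115 105 115  92]
 [161 126  69  45  17  36  97 108  85  98  82]
 [161 166 137  67  19  18  67  91  70  72  63]
 [120 162 167 139  62  16  48  70  54  57  57]
 [125 117 159 168 139  74  48  59  75 101 100]
 [165 137 116 158 167 148  89  62  95 117 123]]
```

The lower sleeves' ends are pixel-for-pixel where they started, and the top sleeve's end is where it was laid. The shutter is held at x = 0.5501, which is 40 mm of travel.

```bash
python3 -c "
from bench import bot
print(bot.sign_off())"
```

```text
the job is handed in; nothing more can be done
None
```

The last sleeve was set down in the gap on the two lower sleeves and released, and the job was handed in with the gripper holding the shutter at about 40 mm, half its travel; I viewed 11 pictures, one over the limit of 10.

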